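# Unload the slide vise and stack the tray

## Task

The finished aluminium tray with the blue handle is held in the green slide vise. Pull the vise jaw fully open to its stop by its red tab and leave it open, then lift the tray out and lower it, without dropping it, onto the grey-based tray in the dock so that its four lugs drop into the sockets and it sits flat and fully home. Leave the oil bottle, wood block, grease tin and red screwdriver where they are.

Things in the scene. Friction and masses are not known exactly. Their poses are not given: they have to be found in the camera images.
- vise: Green slide vise, fixed: base 130 mm wide (y), 14 mm high, from x -110 to +70, end plate 28 mm high at x -106. Origin on the counter under the middle of the seat; the tray rests on the seat, 30 mm above the counter. Fixed jaw on the +x side, sliding jaw on the -x side; jaws 120 mm wide, tops 43.5 mm above the counter. Each jaw has a 6 mm thick steel lip that reaches 4 mm over the tray's edge.
- fixed_lip (a point): Middle of the lower edge of the fixed jaw's lip, 37.5 mm above the counter; axes as the vise's. With the jaw shut the lips keep the tray from rising. With the jaw open, the tray must still be shifted along the vise's -x by more than 4 mm (8 to 10 is ample; the open jaw leaves room) to come out from under this lip before it can be lifted.
- jaw (a joint): Opening of the sliding jaw in m: 0 shut, 0.032 at its stop; it moves along the vise's -x, with about 5 N of friction, and stays where it is left.
- jaw_tab (a point): Grip point of the sliding jaw's upright red tab, 14 mm thick (vise y) and 20 mm wide (vise x); its top is 14 mm above this point, the jaw 26 mm below it. The point is 76 mm above the counter and moves with the jaw. Axes as the vise's.
- tray_grip (a point): Grip point in the blue handle of the finished aluminium tray. The handle is an upright plate in the tray's middle, 12 mm thick (tray y) and 46 mm long (tray x), its top 56 mm above the tray's underside. This point lies in its middle, 44 mm above the underside and 26 mm above the tops of the walls. Axes as the tray's; in the vise they are the vise's.
- tray_base (a point): Middle of the finished tray's underside. Base 66 mm (x) by 104 mm (y), 6 mm thick; the walls stand inset from its edges by 5 mm (x) and 4 mm (y), tops 18 mm above the underside.
- tray: The finished tray, about 0.35 kg; origin and axes the same as tray_base. Four round lugs, 9 mm thick with chamfered ends, reach 9 mm below the underside at x +-21, y +-40 mm. It may be stacked either way round.
- dock: Dock, fixed: dark plate 90 mm (x) by 150 mm (y), 6 mm thick, dark rails 19 mm high along its y. Origin at the middle of its underside. A lower tray (66 by 104 mm, grey base, aluminium top) is held fast between the rails, its axes the dock's, centred in x but shifted by an unmeasured amount of up to 10 mm either way along the dock's y: this shift has to be felt or seen.
- dock_home (a point): Point over the dock's middle at the height of the lower tray's top, 30 mm above the counter. The top has four 13 mm square sockets, 14 mm deep, at x +-21, y +-40 mm from the lower tray's own middle. Fully home, the finished tray's underside lies on this top; with its lugs merely standing on the top it is 9 mm higher.
- mount (a point): Obstacle, to be kept clear of: the heavy black instrument mount at the right of the work, fixed. This point is under the middle of its round foot, 240 mm across and 81 mm high; behind (y -0.28 to -0.15, x 0.55 to 0.72) its arm rises to 0.42 m. It lies between the robot's start and the work: swing round in front of it or over it.
- oil_bottle: White oil bottle with red cap, 41 mm thick, 118 mm high, a bystander; origin at its underside.
- wood_block: Beech block 61x92x22 mm, a bystander; origin at its underside.
- grease_tin: Round grease tin, red lid, 57 mm across, 24 mm high, a bystander; origin at its underside.
- red_driver: Red screwdriver, 151 mm long, a bystander; origin at its underside.
Things that resemble listed ones, but are neither listed nor needed, are in the scene too. There is more than one size of the dock; the one meant has the size given above.

How it is judged:
By the outcome, as a careful person would: the job done as asked, in the order asked, and still so for the second after the job is handed in, with the robot touching nothing.
It also fails if it takes over 51 s, if anything falls off the work surface, if the arm or the gripper's body presses on something with over 40 N, if the wrist force passes 120 N, or if a joint passes its speed limit or range.

## Robot

A 6-joint arm with a two-finger parallel gripper is mounted at the origin on a cart in front of the work surface, level with it; the furniture and walls round the work are solid. World frame = base frame: x ahead of the robot, y to its left, z up, the work surface at z = 0. Lengths are in m, angles in rad, forces in N, time in s.
With the tool pointing down it reaches from about 0.25 to 0.775 m from the base axis. Payload 4 kg.
Tool frame: the origin (TCP) lies midway between the tips of the shut fingers; the grasp point (between the pads) lies 19 mm behind it (manip.hold_point_z is the distance from the TCP to the grasp point, in m); z points along the fingers, y is the line along which they close (so a half turn about z gives the same grasp; the last joint's range is limited). The gripper opens to 85 mm and grips with 20 to 120 N. Pads are 22 mm wide; open, the fingers measure 114 mm over their backs; the gripper's body (76 mm by 85 mm) begins 54 mm behind the grasp point. The pads swing forward as they close: fully open they stand 13 mm farther back than shut.
Start: joints at [1.223, 0.087, 1.371, -0, 1.684, -0.103], TCP at [0.133, 0.534, 0.199] pointing down, gripper open.
Joint ranges: [-3.1, 3.1], [-0.76, 2.03], [0.27, 2.55], [-1.08, 4.22], [0.17, 2.65], [-2.57, 2.57]. Speed limits (rad/s): [2.79, 2.79, 3.14, 3.14, 3.14, 3.14].

## Interface

Orientations are given as a unit quaternion [w, x, y, z].
In Python, from rig import manip, cams, nets gives the robot as it stands.
- The arm moves only by the tool move_arm, never from a script. Its arguments are lists of equal length, an entry for each row: "translation": the shift along the tool's x, y, z in units of 50 cm (1.0 is 50 cm), a list of three; "yaw": the turn about the tool's z in units of 90 degrees (1.0 is 90 degrees). In form: {"translation": [[tx, ty, tz], ...], "yaw": [yaw, ...]}. A call has exactly 10 rows; each row shifts and turns the commanded pose from where the row before left it, along the tool's axes as they then stand; what a row does not reach is not made up. A row lasts 1/10 s, in which the tool goes at most 50 mm and 8.59 degrees, less where a joint would pass 70% of its speed; a pose out of reach is approached as far as the arm can. A call with a number of a shift or a turn outside -1 to 1 is refused whole. A call with a gripper value outside its range is refused whole. "claw" is the opening, from -1 (shut) to 1 (fully open), set as the call begins (left out, the last holds). The fingers move at their own pace and stop on an object; "squeeze" is the grip in N (left out, the last holds). Time passes only in rows, so rows that do not move let the fingers close, or fill a call up. It gives the time, the measured TCP pose, the force, the opening and the grip force at its end, in the units of the state.
- manip.read_state(): the state, without advancing time (a new reading comes with each control period).
- cams.grab_frame(name): name is "side" or "top"; returns a dict with "color" (384x512x3 uint8, blue, green, red), "depth" (384x512 float32, m along the optical axis (not along the pixel's ray), 0 where there is no reading), "fx", "fy", "cx", "cy" (pixels), "R" (3x3) and "t" (3): a world point X has camera coordinates R X + t. Camera axes: x right, y down, z forward; pixel columns grow to the right and rows downward; lengths in m; the calibration is good to about 2 mm. A picture is of the moment at which its call begins.
- manip.finish_job(): hands the job in; it is judged then, once.
Trained networks look in the newest picture that a camera, given by its name, has taken for a name from the list of things; names that differ only in an ending like _2 or _b are one class to them, and where a whole thing is asked for, a point or a joint stands for the part that bears it (a point fixed in the world has none). Each returns a list of dicts, best first, with "conf" (0 to 1); they miss things now and then, are a little off and sometimes report something else, mostly with a low value. They report only what shows in the picture. A call takes as long as a camera call. They do not tell look-alikes from the thing itself.
- nets.recognise(camera, name): "uv" ([column, row] in pixels, amid what is visible of it).
The state is a dict: "time": time; "q": joint angles; "joint_vel": joint speeds; "joint_efforts": joint torques, N m; "position": TCP position; "ee_rot": TCP orientation; "wrist_force": force on the tool from outside, world axes, zero at the start; "torque": the same for the moment, N m; "gripper_width": opening from 0.0 (shut) to 1.0 (fully open); "gripper_force": force on a finger pad.
Only numpy, scipy, OpenCV 4.12 (cv2) and the standard library are available. Lean on these libraries where they do the work, as an engineer would, in place of code of your own. Each camera call takes 0.05 s, during which the arm holds its last target. There are 200 camera calls.

## Working session

There is one attempt and no reset: what is moved stays moved. The work goes in short steps, Python scripts to look and compute and a tool call to move; the robot and the scene stay as the last step left them, time stands still between calls to the robot, and variables do not carry over. Pictures are saved under pics/ and viewed, at most 10 in all, crops included, and the job is handed in when it is done.

Besides the shell and the picture viewer there is one more tool, called as name(argument=value, ...), one argument or row to a line, values as JSON. move_arm: Moves the arm, as the interface text tells. Its arguments: {"type":"object","properties":{"translation":{"type":"array"},"yaw":{"type":"array"},"claw":{"type":"number"},"squeeze":{"type":"number"}},"required":["translation","yaw"]}

```bash
mkdir -p pics; ls; cat > h.py <<'E'
import numpy as np, cv2
from rig import manip, cams, nets
def P(f,u,v,z=None):
    """world point at pixel; by depth, or on plane z"""
    ray=np.array([(u-f["cx"])/f["fx"],(v-f["cy"])/f["fy"],1.0])
    R=np.array(f["R"]);t=np.array(f["t"])
    o=-R.T@t; d=R.T@ray
    if z is None:
        return o+d*f["depth"][int(round(v)),int(round(u))]
    return o+d*(z-o[2])/d[2]
def cloud(f):
    v,u=np.mgrid[0:384,0:512]; D=f["depth"]
    c=np.stack([(u-f["cx"])/f["fx"]*D,(v-f["cy"])/f["fy"]*D,D],-1)
    X=(c-np.array(f["t"]))@np.array(f["R"])
    X[D==0]=np.nan
    return X
E
python3 - <<'E'
from h import *
for c in ("top","side"):
    f=cams.grab_frame(c); cv2.imwrite(f"pics/{c}0.png",f["color"]); np.savez(f"{c}0.npz",**f)
    print(c,-np.array(f["R"]).T@f["t"])
    for n in ["vise","jaw_tab","tray_grip","tray","dock","mount","oil_bottle","wood_block","grease_tin","red_driver"]:
        r=nets.recognise(c,n)
        print(n,[(round(d["conf"],2),np.round(d["uv"]).tolist(),np.round(P(f,*d["uv"]),3).tolist()) for d in r[:4]])
print(manip.read_state())
E
```

```text
pics
top [0.49378209 0.19789717 0.98968164]
vise [(0.55, [219.0, 235.0], [0.499, 0.308, 0.056])]
jaw_tab []
tray_grip [(0.56, [213.0, 220.0], [0.539, 0.32, 0.086])]
tray [(0.6, [210.0, 220.0], [0.538, 0.33, 0.082])]
dock [(0.97, [285.0, 264.0], [0.418, 0.131, 0.002]), (0.7, [277.0, 221.0], [0.536, 0.151, 0.005])]Traceback (most recent call last):
  File "<stdin>", line 6, in <module>
ValueError: it knows: dock, dock_home, fixed_lip, grease_tin, jaw, jaw_tab, oil_bottle, red_driver, tray, tray_base, tray_grip, vise, wood_block
```

```bash
python3 - <<'E'
from h import *
for c in ("top","side"):
    f=cams.grab_frame(c); cv2.imwrite(f"pics/{c}0.png",cv2.resize(f["color"],(768,576),interpolation=cv2.INTER_CUBIC)); np.savez(f"{c}0.npz",**f)
    print(c,-np.array(f["R"]).T@f["t"])
    for n in ["vise","jaw_tab","tray_grip","tray","dock","dock_home","oil_bottle","wood_block","grease_tin","red_driver"]:
        r=nets.recognise(c,n)
        print(n,[(round(d["conf"],2),np.round(d["uv"]).tolist(),np.round(P(f,*d["uv"]),3).tolist()) for d in r[:4]])
print(manip.read_state())
E
```

```text
top [0.49378209 0.19789717 0.98968164]
vise [(0.81, [219.0, 234.0], [0.502, 0.31, 0.05]), (0.52, [292.0, 139.0], [0.771, 0.104, 0.02])]
jaw_tab [(0.78, [214.0, 237.0], [0.494, 0.319, 0.09])]
tray_grip [(0.67, [212.0, 220.0], [0.538, 0.325, 0.088])]
tray [(0.74, [212.0, 221.0], [0.535, 0.324, 0.087])]
dock [(0.69, [285.0, 263.0], [0.42, 0.13, 0.004]), (0.63, [276.0, 218.0], [0.547, 0.153, 0.005])]
dock_home [(0.88, [289.0, 264.0], [0.416, 0.12, 0.001]), (0.85, [278.0, 220.0], [0.54, 0.146, 0.005])]
oil_bottle [(0.64, [245.0, 143.0], [0.747, 0.237, 0.073])]
wood_block [(0.58, [293.0, 138.0], [0.774, 0.099, 0.019])]
grease_tin [(0.69, [212.0, 156.0], [0.726, 0.335, 0.021])]
red_driver [(0.46, [146.0, 264.0], [0.423, 0.518, 0.014])]
side [0.3324611  1.35542801 0.73050236]
vise [(0.66, [269.0, 237.0], [0.497, 0.367, 0.041]), (0.57, [252.0, 224.0], [0.55, 0.328, 0.05])]
jaw_tab []
tray_grip [(0.88, [255.0, 228.0], [0.54, 0.331, 0.038])]
tray [(0.82, [252.0, 226.0], [0.547, 0.333, 0.045]), (0.33, [276.0, 228.0], [0.487, 0.323, 0.042])]
dock [(0.97, [308.0, 207.0], [0.425, 0.13, 0.004]), (0.
[... 496 characters left out ...]
ray([ 1.22289121e+00,  8.71621364e-02,  1.37072842e+00,  1.03341477e-05,
        1.68363366e+00, -1.03074353e-01]), 'joint_vel': array([-1.49826486e-03, -3.41421451e-04,  9.99109197e-04,  5.61714964e-04,
       -8.83957468e-05, -5.59174629e-05]), 'joint_efforts': array([ 2.14955858e-04, -3.51710987e+01, -3.13459325e+01, -2.26832663e-04,
        2.28588851e-04, -4.62894320e-06]), 'position': array([0.13330097, 0.53359598, 0.19914716]), 'ee_rot': array([2.64643287e-06, 1.22109289e-01, 9.92516660e-01, 3.44999719e-05]), 'wrist_force': array([ 0.44667161, -0.01186029,  0.2700255 ]), 'torque': array([-0.00612925, -0.0189992 , -0.00820939]), 'gripper_force': 0.0, 'gripper_width': 1.002334277845028}
```

View pics/top0.png

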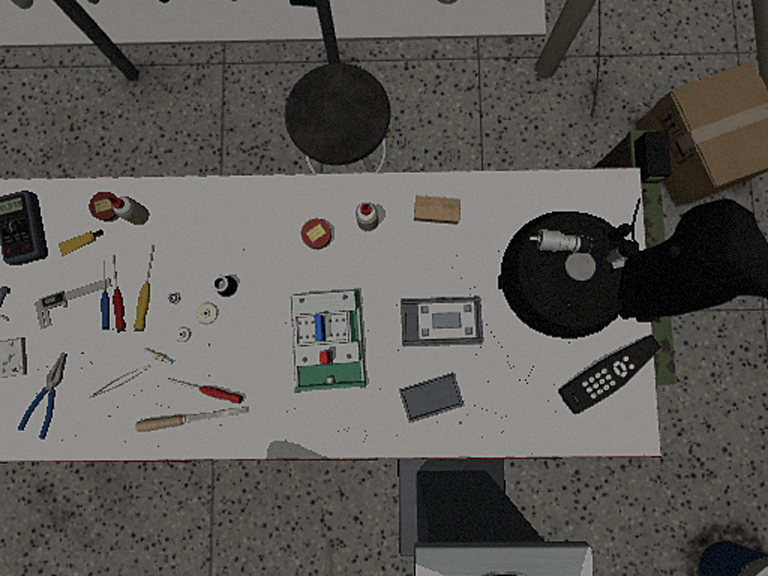

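View pics/side0.png

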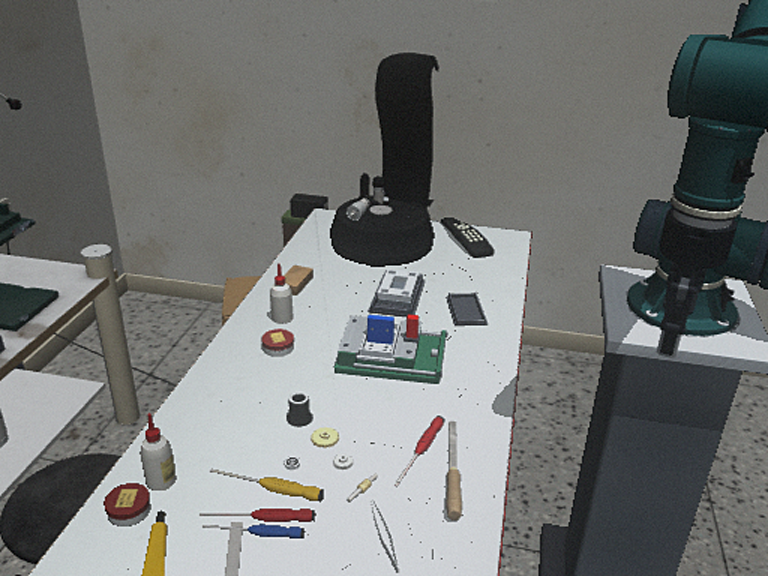

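The top view shows the vise at about (330,340) with the blue handle at (320,327), the red tab at (325,356), and the 90×150 dock with the lower tray at (441,321). The plate at (431,397) is a smaller, empty look-alike. Next I'll fit the poses.

```bash
cat > m.py <<'E'
from h import *
def rect(X,m):
    p=X[m][:,:2].astype(np.float32)*1000
    (c,s,a)=cv2.minAreaRect(p); return np.round(c,1),np.round(s,1),round(a,1),len(p)
def box(X,x0,x1,y0,y1,z0,z1):
    return (X[...,0]>x0)&(X[...,0]<x1)&(X[...,1]>y0)&(X[...,1]<y1)&(X[...,2]>z0)&(X[...,2]<z1)
def colr(f):
    hsv=cv2.cvtColor(f["color"],cv2.COLOR_BGR2HSV).astype(int); H,S,V=hsv[...,0],hsv[...,1],hsv[...,2]
    return {"red":((H<8)|(H>172))&(S>130)&(V>70),"blue":(H>100)&(H<130)&(S>130)&(V>50),"green":(H>45)&(H<95)&(S>90)}
E
python3 - <<'E'
from m import *
for c in ("top","side"):
    f=dict(np.load(c+"0.npz")); X=cloud(f); C=colr(f); print(c,f["fx"])
    print("floor z",np.nanmedian(X[box(X,.35,.7,-.0,.25,-.02,.003)][:,2]))
    for n in ("red","blue"):
        m=C[n]&box(X,.4,.62,.22,.42,.04,.12); p=X[m]; print(n,len(p),np.round(np.median(p,0),4))
        mt=m&(X[...,2]>(.082 if n=="red" else .078)); print(" top",rect(X,mt),np.round(X[mt].mean(0),4))
    print("vise",rect(X,box(X,.35,.68,.2,.42,.007,.2)))
    print("visegreen",rect(X,C["green"]&box(X,.35,.68,.2,.42,.007,.2)))
    for z in [(.003,.2),(.012,.024),(.024,.04)]:
        m=box(X,.47,.62,.05,.23,*z); print("dock",z,rect(X,m),np.median(X[m],0))
f=dict(np.load("top0.npz"))
cv2.imwrite("pics/c1.png",cv2.resize(f["color"][180:265,180:340],(800,425),interpolation=cv2.INTER_CUBIC))
E
```

```text
top 346.6690912377868
floor z -0.00043372253657499276
red 38 [0.4903 0.3152 0.0885]
 top (array([490.3, 314.2]), array([13.2, 18. ]), 89.9, 38) [0.4904 0.3148 0.0887]
blue 74 [0.5436 0.3239 0.0849]
 top (array([543.7, 324.2]), array([42.2, 10.8]), 1.6, 74) [0.5433 0.3241 0.0849]
vise (array([523.5, 316.2]), array([182.8, 129.6]), 3.3, 2972)
visegreen (array([525. , 315.3]), array([178.5, 126.7]), 3.6, 781)
dock (0.003, 0.2) (array([542.9, 139.4]), array([143.3, 179.1]), 1.4, 1453) [0.55524679 0.11403555 0.01746244]
dock (0.012, 0.024) (array([556.6, 114. ]), array([ 80.2, 126.6]), 1.2, 474) [0.55582669 0.10586862 0.01641281]
dock (0.024, 0.04) (array([556.7,  98.7]), array([65.7, 96.8]), 1.2, 572) [0.55776131 0.10098655 0.02933287]
side 482.99009207555474
floor z 0.0007819955524251161
red 106 [0.4932 0.3211 0.0742]
 top (array([491.3, 319.6]), array([18.8, 12.6]), 28.6, 36) [0.4925 0.3199 0.0886]
blue 285 [0.5462 0.3304 0.0677]
 top (array([546.3, 327.7]), array([43.4, 14.3]), 6.1, 85) [0.5463 0.3292 0.0841]
vise (array([524.7, 318.2]), array([182.1, 137.4]), 3.0, 2576)
visegreen (array([526.8, 320.3]), array([177.3, 130.1]), 4.0, 470)
dock (0.003, 0.2) (array([546.5, 131.4]), array([165.1, 147.3]), 86.5, 848) [0.55433607 0.13689396 0.01937662]
dock (0.012, 0.024) (array([558.5, 117.6]), array([ 80.6, 132.8]), 1.5, 284) [0.55614699 0.14461593 0.01803711]
dock (0.024, 0.04) (array([558.9, 101.5]), array([ 66.5, 102.8]), 0.4, 324) [0.55943249 0.11014334 0.03011224]
```

View pics/c1.png

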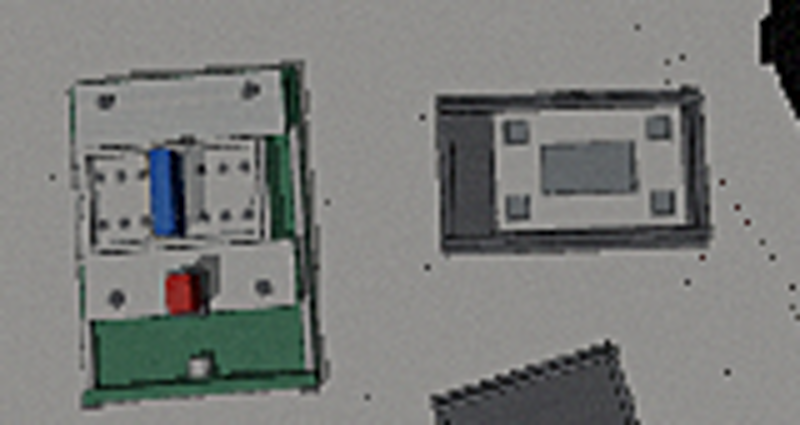

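The crop shows the lower tray shifted to the right, toward −y, with sockets at crop (516,132), (658,127), (516,206) and (662,202). The vise is yawed about +3.3° and shut. I'll work out the lower tray's centre and start toward the tab.

```bash
cat >> h.py <<'E'
def delta(x,y,z,yaw_deg):
    """yaw_deg: world angle of tool y wanted. prints yaw units, then tool shift in 0.5 m units at the new yaw"""
    s=manip.read_state(); p=s["position"]; w,a,b,c=s["ee_rot"]
    ty=np.array([2*(a*b-w*c),1-2*(a*a+c*c)]); now=np.degrees(np.arctan2(ty[1],ty[0]))
    t=np.radians(yaw_deg); Y=np.array([np.cos(t),np.sin(t)]); X=np.array([-Y[1],Y[0]])
    d=np.array([x,y,z])-p
    print("p",np.round(p,4),"ang",round(now,2),"F",np.round(s["wrist_force"],1),"gw",round(s["gripper_width"],3),"gf",round(s["gripper_force"],1),"t",round(s["time"],2))
    print("yaw",round(-(yaw_deg-now)/90,4),"shift",np.round([d[:2]@X/.5,d[:2]@Y/.5,-d[2]/.5],4))
E
python3 - <<'E'
from h import *
f=dict(np.load("top0.npz"))
q=[(516,132),(658,127),(516,206),(662,202)]
W=np.array([P(f,180+(u+.5)/5-.5,180+(v+.5)/5-.5,.03) for u,v in q]); print(np.round(W,4),W.mean(0))
a=(W[0]-W[1]+W[2]-W[3])[:2]; print("yaw",np.degrees(np.arctan2(a[1],a[0])))
delta(.491,.3175,.12,93.3)
E
```

```text
[[0.5773 0.1348 0.03  ]
 [0.579  0.0562 0.03  ]
 [0.5363 0.1357 0.03  ]
 [0.5375 0.0553 0.03  ]] [0.55753546 0.09548031 0.03      ]
yaw 91.03686940288348
p [0.1333 0.5336 0.1991] ang 75.97 F [ 0.4 -0.   0.3] gw 1.002 gf 0.0 t 1.4
yaw -0.1925 shift [-0.6893 -0.4727  0.1583]
```

move_arm(
  translation=[
    [0, 0, 0],
    [0, 0, 0],
    [0, 0, 0],
    [-0.07, -0.047, 0.012],
    [-0.07, -0.047, 0.012],
    [-0.07, -0.047, 0.012],
    [-0.07, -0.047, 0.012],
    [-0.07, -0.047, 0.012],
    [-0.07, -0.047, 0.012],
    [-0.07, -0.047, 0.012],
  ],
  yaw=[-0.064, -0.064, -0.064, 0, 0, 0, 0, 0, 0, 0],
  claw=1,
)

```text
time: 2.4
position: [0.3886, 0.3823, 0.1571]
ee_rot: [0.0, -0.028, 1.0, 0.0]
wrist_force: [0.5, 0.7, -0.5]
gripper_width: 0.998
gripper_force: 0.0
```

move_arm(
  translation=[
    [-0.05, -0.036, 0.01],
    [-0.05, -0.036, 0.01],
    [-0.05, -0.036, 0.01],
    [-0.05, -0.036, 0.01],
    [0, 0, 0.01],
    [0, 0, 0.01],
    [0, 0, 0.01],
    [0, 0, 0],
    [0, 0, 0],
    [0, 0, 0],
  ],
  yaw=[0, 0, 0, 0, 0, 0, 0, 0, 0, 0],
)

```text
time: 3.4
position: [0.4908, 0.3177, 0.1226]
ee_rot: [0.0, -0.029, 1.0, 0.0]
wrist_force: [-0.6, 0.5, 0.3]
gripper_width: 1.003
gripper_force: 0.0
```

```bash
python3 - <<'E'
from m import *
delta(.491,.3175,.057,93.3)
for c in ("top","side"):
    f=cams.grab_frame(c); np.savez(c+"1.npz",**f); X=cloud(f); C=colr(f)
    m=C["red"]&box(X,.4,.62,.22,.42,.04,.1); print(c,m.sum(),np.round(X[m].mean(0),4) if m.any() else "")
cv2.imwrite("pics/s1.png",cv2.resize(f["color"][130:270,180:380],(800,560),interpolation=cv2.INTER_CUBIC))
E
```

```text
p [0.4908 0.3177 0.1226] ang 93.32 F [-0.6  0.5  0.3] gw 1.003 gf 0.0 t 3.4
yaw 0.0002 shift [-0.0003 -0.0005  0.1313]
top 0 
side 106 [0.493  0.3212 0.0748]
```

View pics/s1.png

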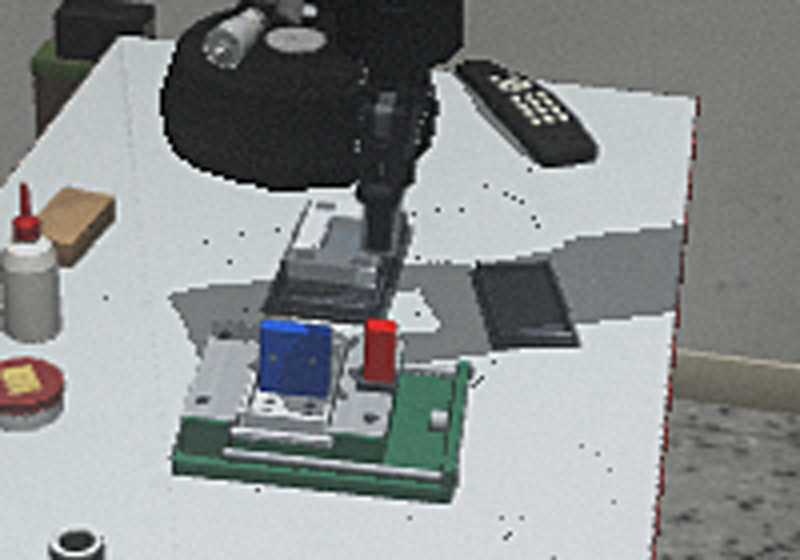

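The side view shows the finger at crop (378,240), in line with the red tab at (380,355). I'll descend and then grip.

move_arm(
  translation=[
    [0, 0, 0.022],
    [0, 0, 0.022],
    [0, 0, 0.022],
    [0, 0, 0.022],
    [0, 0, 0.022],
    [0, 0, 0.021],
    [0, 0, 0],
    [0, 0, 0],
    [0, 0, 0],
    [0, 0, 0],
  ],
  yaw=[0, 0, 0, 0, 0, 0, 0, 0, 0, 0],
)

```text
time: 4.5
position: [0.4917, 0.3174, 0.0576]
ee_rot: [0.001, -0.028, 1.0, 0.0]
wrist_force: [0.7, -0.3, 0.2]
gripper_width: 0.998
gripper_force: 0.0
```

move_arm(
  translation=[
    [0, 0, 0],
    [0, 0, 0],
    [0, 0, 0],
    [0, 0, 0],
    [0, 0, 0],
    [0, 0, 0],
    [0, 0, 0],
    [0, 0, 0],
    [0, 0, 0],
    [0, 0, 0],
  ],
  yaw=[0, 0, 0, 0, 0, 0, 0, 0, 0, 0],
  claw=-1,
  squeeze=40,
)

```text
time: 5.5
position: [0.4913, 0.3144, 0.0568]
ee_rot: [-0.0, -0.028, 1.0, -0.003]
wrist_force: [-0.0, -7.1, 2.9]
gripper_width: 0.129
gripper_force: 39.0
```

move_arm(
  translation=[
    [0, -0.003, 0],
    [0, -0.003, 0],
    [0.01, 0, 0],
    [0.01, 0, 0],
    [0.01, 0, 0],
    [0.01, 0, 0],
    [0.01, 0, 0],
    [0.01, 0, 0],
    [0, 0, 0],
    [0, 0, 0],
  ],
  yaw=[0, 0, 0, 0, 0, 0, 0, 0, 0, 0],
)

```text
time: 6.5
position: [0.4622, 0.3125, 0.0569]
ee_rot: [0.001, -0.028, 1.0, 0.0]
wrist_force: [3.7, -0.5, -0.6]
gripper_width: 0.125
gripper_force: 39.4
```

move_arm(
  translation=[
    [0.004, 0, 0],
    [0.004, 0, 0],
    [0.002, 0, 0],
    [0.002, 0, 0],
    [0.002, 0, 0],
    [0, 0, 0],
    [0, 0, 0],
    [0, 0, 0],
    [0, 0, 0],
    [0, 0, 0],
  ],
  yaw=[0, 0, 0, 0, 0, 0, 0, 0, 0, 0],
)

```text
time: 7.5
position: [0.4594, 0.3123, 0.057]
ee_rot: [0.005, -0.028, 1.0, 0.001]
wrist_force: [14.3, -0.1, -6.3]
gripper_width: 0.125
gripper_force: 39.1
```

The jaw has moved 32 mm and the force rose to 14 N, so it's at the stop. I'll release and rise.

move_arm(
  translation=[
    [0, 0, 0],
    [0, 0, 0],
    [0, 0, 0],
    [0, 0, 0],
    [0, 0, 0],
    [0, 0, -0.02],
    [0, 0, -0.04],
    [0, 0, -0.04],
    [0, 0, -0.03],
    [0, 0, 0],
  ],
  yaw=[0, 0, 0, 0, 0, 0, 0, 0, 0, 0],
  claw=1,
)

```text
time: 8.5
position: [0.4561, 0.313, 0.1253]
ee_rot: [0.003, -0.028, 1.0, 0.002]
wrist_force: [-0.4, -0.5, 0.7]
gripper_width: 0.999
gripper_force: 0.0
```

```bash
python3 - <<'E'
from m import *
for c in ("top","side"):
    f=cams.grab_frame(c); np.savez(c+"2.npz",**f); X=cloud(f); C=colr(f)
    for n in ("red","blue"):
        m=C[n]&box(X,.4,.62,.22,.42,.04,.1); print(c,n,m.sum(),np.round(X[m].mean(0),4) if m.any() else "")
delta(.5445,.3225,.112,93.3)
E
```

```text
top red 0 
top blue 75 [0.5434 0.3241 0.0843]
side red 111 [0.4608 0.3186 0.074 ]
side blue 289 [0.5459 0.33   0.0661]
p [0.4544 0.3121 0.1219] ang 93.26 F [-0.9 -0.9 -0. ] gw 1.0 gf 0.0 t 8.6
yaw -0.0005 shift [-0.181   0.0105  0.0197]
```

move_arm(
  translation=[
    [-0.045, 0.003, 0],
    [-0.045, 0.003, 0],
    [-0.045, 0.004, 0],
    [-0.046, 0.004, 0],
    [0, 0, 0.03],
    [0, 0, 0.03],
    [0, 0, 0.03],
    [0, 0, 0.03],
    [0, 0, 0.014],
    [0, 0, 0],
  ],
  yaw=[0, 0, 0, 0, 0, 0, 0, 0, 0, 0],
)

```text
time: 9.6
position: [0.5427, 0.3236, 0.0525]
ee_rot: [-0.002, -0.029, 1.0, -0.001]
wrist_force: [0.7, 0.1, -0.6]
gripper_width: 0.999
gripper_force: 0.0
```

move_arm(
  translation=[
    [0, 0, 0],
    [0, 0, 0],
    [0, 0, 0],
    [0, 0, 0],
    [0, 0, 0],
    [0, 0, 0],
    [0, 0, 0],
    [0, 0, 0],
    [0, 0, 0],
    [0, 0, 0],
  ],
  yaw=[0, 0, 0, 0, 0, 0, 0, 0, 0, 0],
  claw=-1,
  squeeze=60,
)

```text
time: 10.6
position: [0.5444, 0.3241, 0.0546]
ee_rot: [-0.0, -0.028, 1.0, 0.0]
wrist_force: [-0.4, 0.0, 0.6]
gripper_width: 0.005
gripper_force: 0.0
```

The gripper shut fully with no force on the pads, so it isn't holding the handle. I'll look.

```bash
python3 - <<'E'
from m import *
f=cams.grab_frame("side"); np.savez("side3.npz",**f); X=cloud(f); C=colr(f)
for n in ("red","blue"):
    m=C[n]&box(X,.4,.62,.22,.42,.02,.1); print(n,m.sum(),np.round(X[m].mean(0),4) if m.any() else "")
cv2.imwrite("pics/s3.png",cv2.resize(f["color"][150:270,190:350],(800,600),interpolation=cv2.INTER_CUBIC))
delta(.5445,.324,.055,93.3)
E
```

```text
red 115 [0.4608 0.3187 0.074 ]
blue 280 [0.5458 0.3304 0.0641]
p [0.5444 0.3241 0.0546] ang 93.25 F [-0.2  0.7  0.8] gw 0.001 gf 0.0 t 10.65
yaw -0.0005 shift [-0.0003 -0.0003 -0.0008]
```

View pics/s3.png

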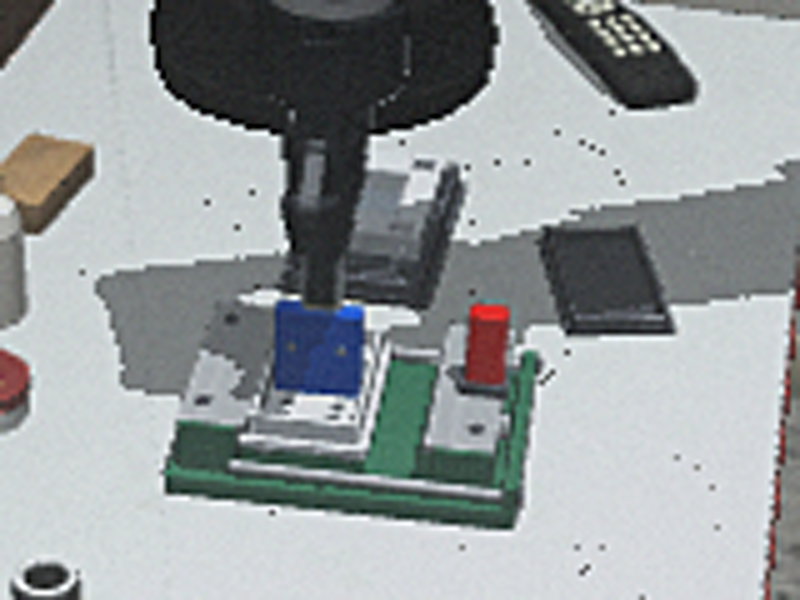

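```bash
python3 - <<'E'
from m import *
f=dict(np.load("side3.npz")); X=cloud(f)
def proj(p):
    c=np.array(f["R"])@p+f["t"]; return f["fx"]*c[0]/c[2]+f["cx"],f["fy"]*c[1]/c[2]+f["cy"]
for p in ([.5444,.3241,.0546],[.5444,.3241,.0736],[.5444,.324,.086]):
    u,v=proj(np.array(p)); print(p,((u-190)*5,(v-150)*5))
for v in range(150,244,4):
    u=190+int((318)/5); print(v,(v-150)*5,np.round(X[v,u],3),f["color"][v,u])
f2=cams.grab_frame("top"); np.savez("top3.npz",**f2); X2=cloud(f2); C=colr(f2)
m=C["blue"]&box(X2,.4,.65,.22,.42,.02,.12); print(m.sum(), X2[m].mean(0) if m.any() else "")
print(manip.hold_point_z, manip.read_state()["q"])
E
```

```text
[0.5444, 0.3241, 0.0546] (np.float64(320.7900205825764), np.float64(356.9548646706919))
[0.5444, 0.3241, 0.0736] (np.float64(321.6548830398972), np.float64(325.7700648244911))
[0.5444, 0.324, 0.086] (np.float64(322.2685377832673), np.float64(305.06448561767627))
150 0 [0.546 0.354 0.269] [96 93 86]
154 20 [0.547 0.346 0.255] [35 31 31]
158 40 [0.545 0.355 0.25 ] [59 56 51]
162 60 [0.543 0.364 0.244] [38 36 38]
166 80 [0.543 0.362 0.232] [37 40 36]
170 100 [0.543 0.363 0.222] [36 34 35]
174 120 [0.542 0.363 0.212] [42 43 38]
178 140 [0.543 0.361 0.2  ] [106 102  92]
182 160 [0.541 0.367 0.193] [123 114 108]
186 180 [0.54  0.372 0.184] [117 116 109]
190 200 [0.538 0.381 0.179] [87 79 77]
194 220 [0.537 0.383 0.169] [47 42 39]
198 240 [0.543 0.352 0.14 ] [52 47 49]
202 260 [0.547 0.334 0.118] [45 45 41]
206 280 [0.546 0.338 0.109] [46 48 40]
210 300 [0.546 0.337 0.096] [40 43 36]
214 320 [0.547 0.33  0.08 ] [94 53 38]
218 340 [0.546 0.333 0.07 ] [89 52 40]
222 360 [0.547 0.327 0.054] [120  64  43]
226 380 [0.546 0.332 0.045] [121  68  47]
230 400 [0.543 0.343 0.04 ] [223 220 216]
234 420 [0.536 0.373 0.049] [187 182 174]
238 440 [0.536 0.374 0.037] [210 205 198]
242 460 [0.539 0.36  0.015] [68 78 53]
0 
0.0187 [ 4.47577853e-01  3.37074297e-01  1.36385527e+00  4.67289751e-05
  1.44062497e+00 -1.18006140e+00]
```

```bash
python3 - <<'E'
from m import *
f=dict(np.load("side1.npz")); X=cloud(f)
for v in range(172,200,2): print(v,np.round(X[v,274],3),np.round(X[v,276],3),f["color"][v,274])
print("now")
f=dict(np.load("side3.npz")); X=cloud(f)
for v in range(200,220): print(v,[np.round(X[v,u],3).tolist() for u in (250,254,258)],f["color"][v,254])
E
```

```text
172 [ 0.558 -0.045  0.015] [0.501 0.277 0.18 ] [37 39 35]
174 [ 0.558 -0.048  0.006] [0.502 0.273 0.173] [28 30 26]
176 [0.488 0.389 0.227] [0.484 0.388 0.227] [58 55 49]
178 [0.488 0.387 0.221] [0.482 0.394 0.225] [54 52 50]
180 [0.487 0.392 0.218] [0.482 0.393 0.219] [33 38 33]
182 [0.49  0.373 0.203] [0.485 0.372 0.203] [39 37 34]
184 [0.489 0.374 0.198] [0.485 0.375 0.199] [45 41 39]
186 [0.49  0.372 0.191] [0.485 0.373 0.193] [39 38 36]
188 [0.489 0.373 0.187] [0.484 0.375 0.189] [42 42 41]
190 [0.489 0.371 0.18 ] [0.484 0.373 0.182] [44 46 41]
192 [0.489 0.372 0.176] [0.484 0.374 0.178] [50 46 46]
194 [0.527 0.13  0.033] [0.526 0.096 0.014] [132 126 120]
196 [0.525 0.139 0.031] [0.522 0.124 0.023] [83 81 77]
198 [0.526 0.13  0.019] [0.52  0.131 0.02 ] [69 66 60]
now
200 [[0.55, 0.356, 0.136], [0.54, 0.356, 0.137], [0.531, 0.35, 0.135]] [44 43 45]
201 [[0.555, 0.332, 0.119], [0.544, 0.335, 0.122], [0.534, 0.334, 0.123]] [48 47 42]
202 [[0.555, 0.33, 0.114], [0.545, 0.33, 0.116], [0.535, 0.331, 0.118]] [48 45 44]
203 [[0.555, 0.331, 0.112], [0.543, 0.337, 0.117], [0.535, 0.331, 0
[... 673 characters left out ...]
092]] [71 73 74]
212 [[0.555, 0.329, 0.085], [0.545, 0.329, 0.086], [0.534, 0.329, 0.088]] [126  78  53]
213 [[0.554, 0.334, 0.084], [0.544, 0.329, 0.083], [0.534, 0.33, 0.085]] [101  57  41]
214 [[0.554, 0.331, 0.08], [0.544, 0.33, 0.08], [0.534, 0.328, 0.081]] [98 55 39]
215 [[0.555, 0.327, 0.074], [0.544, 0.33, 0.078], [0.534, 0.33, 0.079]] [95 56 43]
216 [[0.554, 0.331, 0.074], [0.543, 0.333, 0.077], [0.534, 0.329, 0.076]] [102  59  44]
217 [[0.554, 0.334, 0.072], [0.543, 0.332, 0.073], [0.534, 0.329, 0.073]] [97 57 44]
218 [[0.553, 0.335, 0.07], [0.544, 0.33, 0.069], [0.533, 0.331, 0.071]] [96 57 43]
219 [[0.555, 0.328, 0.062], [0.544, 0.331, 0.066], [0.533, 0.329, 0.067]] [120  67  44]
```

The side camera puts the real fingertips about 35 mm above the reported TCP: at z≈0.175 when 0.123 was reported (0.136 expected with the gripper open), and now ~0.088, just over the handle top. X and y agree. I'll trust the camera, open, and descend 30 mm further.

move_arm(
  translation=[
    [0, 0, 0],
    [0, 0, 0],
    [0, 0, 0],
    [0, 0, 0],
    [0, 0, 0],
    [0, 0, 0.012],
    [0, 0, 0.012],
    [0, 0, 0.008],
    [0, 0, 0.004],
    [0, 0, 0],
  ],
  yaw=[0, 0, 0, 0, 0, 0, 0, 0, 0, 0],
  claw=1,
)

```text
time: 11.7
position: [0.5439, 0.3239, 0.0358]
ee_rot: [-0.001, -0.028, 1.0, -0.0]
wrist_force: [0.1, -0.0, 0.4]
gripper_width: 0.998
gripper_force: 0.0
```

```bash
python3 - <<'E'
from m import *
f=cams.grab_frame("side"); np.savez("side4.npz",**f); X=cloud(f); C=colr(f)
m=box(X,.52,.57,.34,.40,.052,.13); p=X[m]; print(m.sum())
lo=p[np.argsort(p[:,2])[:12]]; print(np.round(lo,3))
cv2.imwrite("pics/s4.png",cv2.resize(f["color"][150:270,190:350],(800,600),interpolation=cv2.INTER_CUBIC))
delta(.5445,.324,.055,93.3)
E
```

```text
113
[[0.55  0.372 0.082]
 [0.545 0.372 0.083]
 [0.547 0.374 0.083]
 [0.54  0.373 0.084]
 [0.537 0.373 0.085]
 [0.535 0.373 0.085]
 [0.542 0.375 0.085]
 [0.532 0.373 0.085]
 [0.553 0.37  0.086]
 [0.533 0.371 0.087]
 [0.531 0.366 0.087]
 [0.552 0.377 0.087]]
p [0.5442 0.324  0.0363] ang 93.25 F [0.4 0.8 0.1] gw 0.998 gf 0.0 t 11.75
yaw -0.0005 shift [-0.0005 -0.0001 -0.0375]
```

View pics/s4.png

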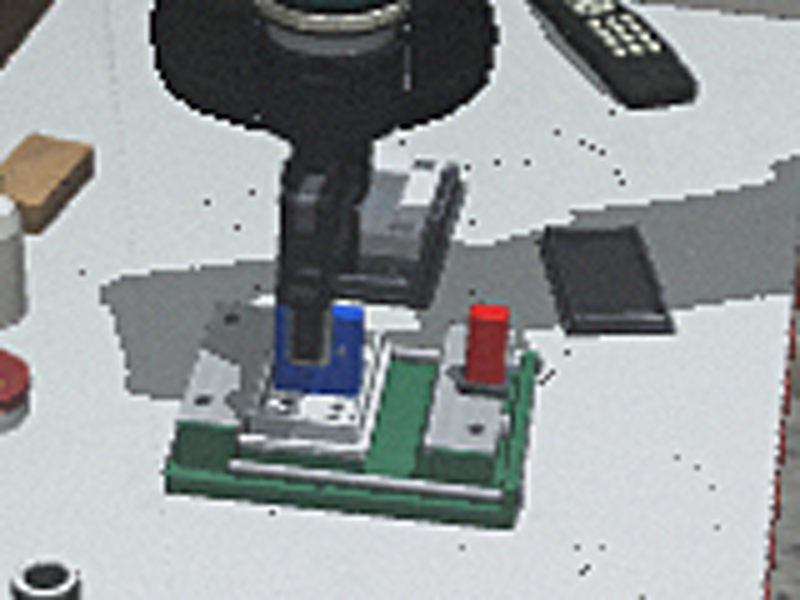

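The near fingertip now shows in front of the handle, at crop (310,360), z≈0.082 open, so there's a steady +33 mm offset in z. I'll descend 12 mm more and close.

move_arm(
  translation=[
    [0, 0, 0.012],
    [0, 0, 0.012],
    [0, 0, 0],
    [0, 0, 0],
    [0, 0, 0],
    [0, 0, 0],
    [0, 0, 0],
    [0, 0, 0],
    [0, 0, 0],
    [0, 0, 0],
  ],
  yaw=[0, 0, 0, 0, 0, 0, 0, 0, 0, 0],
)

```text
time: 12.75
position: [0.5444, 0.3241, 0.0247]
ee_rot: [0.0, -0.028, 1.0, 0.0]
wrist_force: [-0.0, -0.5, 0.2]
gripper_width: 1.001
gripper_force: 0.0
```

move_arm(
  translation=[
    [0, 0, 0],
    [0, 0, 0],
    [0, 0, 0],
    [0, 0, 0],
    [0, 0, 0],
    [0, 0, 0],
    [0, 0, 0],
    [0, 0, 0],
    [0, 0, 0],
    [0, 0, 0],
  ],
  yaw=[0, 0, 0, 0, 0, 0, 0, 0, 0, 0],
  claw=-1,
  squeeze=60,
)

```text
time: 13.75
position: [0.5445, 0.3243, 0.0248]
ee_rot: [0.0, -0.028, 1.0, 0.0]
wrist_force: [0.5, 1.1, 0.4]
gripper_width: 0.133
gripper_force: 61.0
```

move_arm(
  translation=[
    [0.006, 0, 0],
    [0.006, 0, 0],
    [0.006, 0, 0],
    [0, 0, 0],
    [0, 0, 0],
    [0, 0, -0.01],
    [0, 0, -0.01],
    [0, 0, -0.01],
    [0, 0, -0.01],
    [0, 0, 0],
  ],
  yaw=[0, 0, 0, 0, 0, 0, 0, 0, 0, 0],
)

```text
time: 14.75
position: [0.536, 0.3239, 0.0457]
ee_rot: [0.001, -0.028, 1.0, 0.0]
wrist_force: [-0.6, -0.3, -4.0]
gripper_width: 0.129
gripper_force: 60.3
```

move_arm(
  translation=[
    [0, 0, -0.03],
    [0, 0, -0.03],
    [0, 0, -0.02],
    [-0.005, -0.055, 0],
    [-0.005, -0.06, 0],
    [-0.005, -0.065, 0],
    [-0.005, -0.065, 0],
    [-0.005, -0.065, 0],
    [-0.005, -0.06, 0],
    [-0.005, -0.055, 0],
  ],
  yaw=[0.012, 0.0126, 0, 0, 0, 0, 0, 0, 0, 0],
)

```text
time: 15.75
position: [0.5573, 0.11, 0.0862]
ee_rot: [0.001, -0.009, 1.0, 0.0]
wrist_force: [-0.4, 1.0, -3.6]
gripper_width: 0.128
gripper_force: 60.3
```

move_arm(
  translation=[
    [0, -0.033, 0],
    [0, 0, 0.01],
    [0, 0, 0.01],
    [0, 0, 0.01],
    [0, 0, 0.01],
    [0, 0, 0],
    [0, 0, 0],
    [0, 0, 0],
    [0, 0, 0],
    [0, 0, 0],
  ],
  yaw=[0, 0, 0, 0, 0, 0, 0, 0, 0, 0],
)

```text
time: 16.75
position: [0.5573, 0.095, 0.0649]
ee_rot: [0.0, -0.009, 1.0, 0.0]
wrist_force: [0.1, 0.6, -4.3]
gripper_width: 0.127
gripper_force: 60.3
```

```bash
python3 - <<'E'
from m import *
delta(.5575,.0955,.0657,91.04)
for c in ("top","side"):
    f=cams.grab_frame(c); np.savez(c+"5.npz",**f); X=cloud(f); C=colr(f)
    m=C["blue"]&box(X,.45,.65,.0,.2,.04,.2); print(c,m.sum(),np.round(X[m].mean(0),4) if m.any() else "")
    for z in [(.02,.034),(.055,.075),(.078,.094)]:
        m=box(X,.5,.62,.02,.18,*z)
        if m.sum()>5: print(z,rect(X,m),np.median(X[m],0))
    a=f["color"][175:255,245:345] if c=="top" else f["color"][150:240,240:350]
    cv2.imwrite("pics/%s5.png"%c,cv2.resize(a,(800,600) if c=="top" else (800,600),interpolation=cv2.INTER_CUBIC))
E
```

```text
p [0.5573 0.095  0.0649] ang 91.04 F [ 0.1  0.6 -4.3] gw 0.127 gf 60.3 t 16.75
yaw -0.0 shift [-0.0005  0.001  -0.0016]
top 0 
(0.02, 0.034) (array([556.5, 101. ]), array([ 78.9, 124.9]), 1.1, 29) [0.52457159 0.14591395 0.02102693]
(0.055, 0.075) (array([535.3, 108.8]), array([119.7,  53.7]), 58.9, 27) [0.53380311 0.13775765 0.07395664]
(0.078, 0.094) (array([555.7,  97.7]), array([92.7, 58.5]), 87.9, 34) [0.53982621 0.13837011 0.08668475]
side 155 [0.5591 0.1009 0.0993]
(0.02, 0.034) (array([558.7, 105. ]), array([ 77.4, 136.7]), 0.4, 338) [0.55494069 0.12265036 0.02918218]
(0.055, 0.075) (array([541.5, 110.5]), array([112.7,  54.1]), 64.7, 35) [0.55792965 0.14388062 0.07319469]
(0.078, 0.094) (array([558.3, 101.7]), array([ 64.6, 106.3]), 1.5, 222) [0.55349671 0.11046571 0.085514  ]
```

View pics/side5.png

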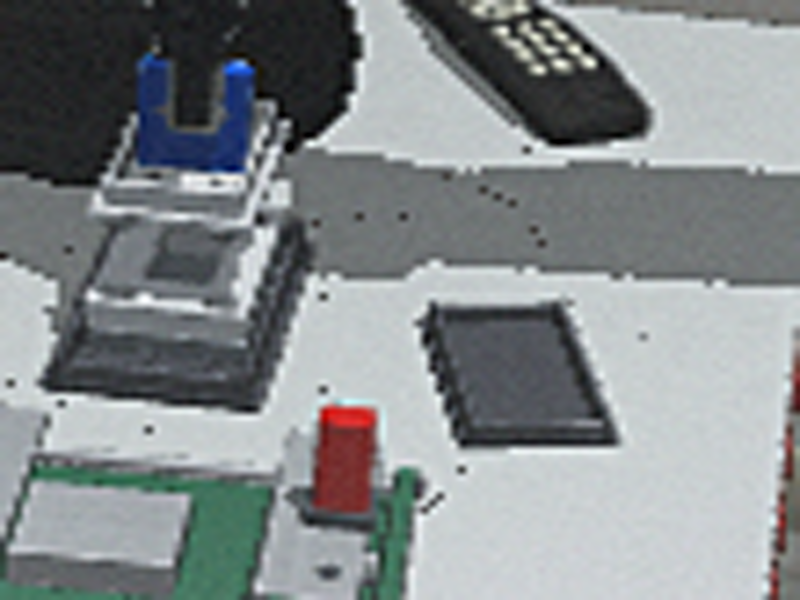

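The side view shows the tray level over the lower tray. Measured the same way in both, their centres agree to 1 mm. I'll descend to just above contact, then feel in.

move_arm(
  translation=[
    [0, 0.001, 0.01],
    [0, 0, 0.01],
    [0, 0, 0.01],
    [0, 0, 0.01],
    [0, 0, 0.008],
    [0, 0, 0.006],
    [0, 0, 0.004],
    [0, 0, 0],
    [0, 0, 0],
    [0, 0, 0],
  ],
  yaw=[0, 0, 0, 0, 0, 0, 0, 0, 0, 0],
)

```text
time: 17.85
position: [0.5573, 0.0955, 0.036]
ee_rot: [0.0, -0.009, 1.0, 0.0]
wrist_force: [-0.1, -0.4, -4.5]
gripper_width: 0.125
gripper_force: 60.3
```

move_arm(
  translation=[
    [0, 0, 0.001],
    [0, 0, 0.001],
    [0, 0, 0.001],
    [0, 0, 0.001],
    [0, 0, 0.001],
    [0, 0, 0.001],
    [0, 0, 0.001],
    [0, 0, 0.001],
    [0, 0, 0.001],
    [0, 0, 0],
  ],
  yaw=[0, 0, 0, 0, 0, 0, 0, 0, 0, 0],
)

```text
time: 18.85
position: [0.557, 0.0955, 0.031]
ee_rot: [-0.0, -0.009, 1.0, 0.0]
wrist_force: [0.3, -0.0, -4.0]
gripper_width: 0.129
gripper_force: 60.3
```

No contact force at a height where the lugs would already be standing on the top, so they're entering the sockets. Continuing.

move_arm(
  translation=[
    [0, 0, 0.002],
    [0, 0, 0.002],
    [0, 0, 0.002],
    [0, 0, 0.002],
    [0, 0, 0.001],
    [0, 0, 0.001],
    [0, 0, 0.001],
    [0, 0, 0.001],
    [0, 0, 0],
    [0, 0, 0],
  ],
  yaw=[0, 0, 0, 0, 0, 0, 0, 0, 0, 0],
)

```text
time: 19.85
position: [0.5571, 0.0955, 0.0251]
ee_rot: [0.0, -0.009, 1.0, 0.0]
wrist_force: [-0.5, -0.2, -4.1]
gripper_width: 0.128
gripper_force: 60.3
```

move_arm(
  translation=[
    [0, 0, 0.001],
    [0, 0, 0.001],
    [0, 0, 0.001],
    [0, 0, 0.001],
    [0, 0, 0],
    [0, 0, 0],
    [0, 0, 0],
    [0, 0, 0],
    [0, 0, 0],
    [0, 0, 0],
  ],
  yaw=[0, 0, 0, 0, 0, 0, 0, 0, 0, 0],
)

```text
time: 20.85
position: [0.5572, 0.0955, 0.0247]
ee_rot: [0.0, -0.009, 1.0, 0.0]
wrist_force: [-3.8, -0.2, 5.6]
gripper_width: 0.133
gripper_force: 61.7
```

Contact came at 0.0247, exactly the home height. I'll release, rise and check.

move_arm(
  translation=[
    [0, 0, -0.002],
    [0, 0, 0],
    [0, 0, 0],
    [0, 0, 0],
    [0, 0, 0],
    [0, 0, 0],
    [0, 0, -0.02],
    [0, 0, -0.04],
    [0, 0, -0.06],
    [0, 0, -0.06],
  ],
  yaw=[0, 0, 0, 0, 0, 0, 0, 0, 0, 0],
  claw=1,
)

```text
time: 21.85
position: [0.5568, 0.0954, 0.1154]
ee_rot: [-0.0, -0.009, 1.0, 0.0]
wrist_force: [0.3, -0.0, -0.7]
gripper_width: 0.999
gripper_force: 0.0
```

move_arm(
  translation=[
    [0, 0, -0.05],
    [0, 0, -0.05],
    [0.05, 0, 0],
    [0.06, 0, 0],
    [0.07, 0, 0],
    [0.06, 0, 0],
    [0.05, 0, 0],
    [0, 0, 0],
    [0, 0, 0],
    [0, 0, 0],
  ],
  yaw=[0, 0, 0, 0, 0, 0, 0, 0, 0, 0],
)

```text
time: 22.85
position: [0.413, 0.0928, 0.1647]
ee_rot: [0.001, -0.009, 1.0, 0.0]
wrist_force: [0.1, -0.6, -0.3]
gripper_width: 1.005
gripper_force: 0.0
```

```bash
python3 - <<'E'
from m import *
delta(.5575,.0955,.0657,91.04)
for c in ("top","side"):
    f=cams.grab_frame(c); np.savez(c+"6.npz",**f); X=cloud(f); C=colr(f)
    m=C["blue"]&box(X,.45,.65,.0,.2,.02,.2); print(c,m.sum(),np.round(X[m].mean(0),4), "top z",np.percentile(X[m][:,2],90))
    m=C["red"]&box(X,.4,.62,.22,.42,.04,.1); print("tab",m.sum(),np.round(X[m].mean(0),4) if m.any() else "")
    for n in ["oil_bottle","wood_block","grease_tin","red_driver"]:
        r=nets.recognise(c,n); print(n,[np.round(P(f,*d["uv"]),3).tolist() for d in r[:1]])
    if c=="side":
        m=box(X,.5,.62,.02,.18,.042,.056); p=X[m]; A=np.c_[p[:,:2]-p[:,:2].mean(0),np.ones(len(p))]; print("wall plane",np.linalg.lstsq(A,p[:,2],rcond=None)[0],len(p))
cv2.imwrite("pics/side6.png",cv2.resize(f["color"][150:270,200:360],(800,600),interpolation=cv2.INTER_CUBIC))
E
```

```text
p [0.413  0.0928 0.1647] ang 91.03 F [ 0.1 -0.6 -0.3] gw 1.005 gf 0.0 t 22.85
yaw -0.0001 shift [-2.891e-01  1.000e-04  1.979e-01]
top 76 [0.5575 0.0959 0.0849] top z 0.08747383574842488
tab 35 [0.4589 0.3126 0.0894]
oil_bottle [[0.745, 0.235, 0.084]]
wood_block [[0.769, 0.099, 0.021]]
grease_tin [[0.724, 0.332, 0.022]]
red_driver [[0.423, 0.522, 0.015]]
side 230 [0.5591 0.1016 0.0644] top z 0.08571223172019149
tab 109 [0.4605 0.3184 0.0742]
oil_bottle [[0.753, 0.26, 0.049]]
wood_block [[0.758, 0.134, 0.024]]
grease_tin [[0.728, 0.356, 0.025]]
red_driver [[0.426, 0.53, 0.013]]
wall plane [ 0.02531325 -0.01569192  0.04793432] 160
```

View pics/side6.png

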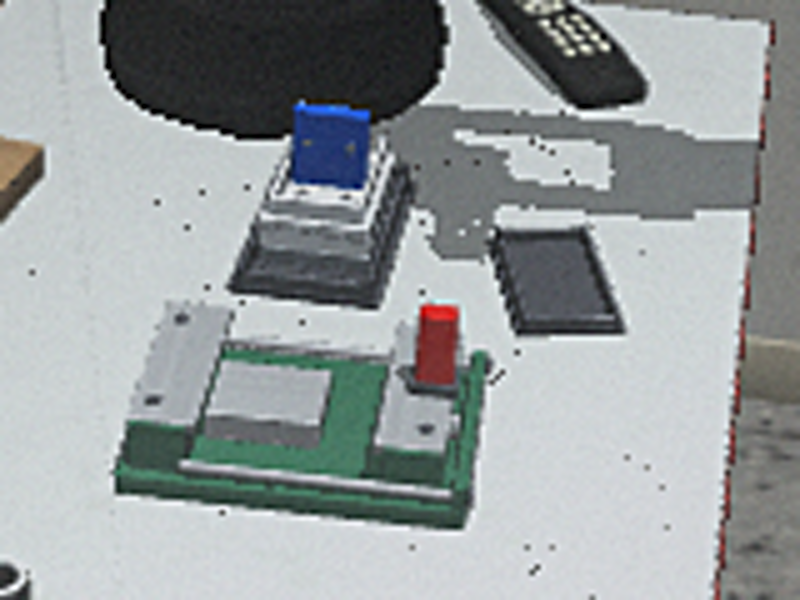

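The picture shows the tray seated flat on the dock at crop (335,170), with its wall tops at 48 mm and handle top at 86 mm, both as expected for fully home. The jaw is open at (438,345), and the bystanders haven't moved.

```bash
python3 -c "
from rig import manip
print(manip.finish_job())"
```

```text
the job is handed in; nothing more can be done
None
```

The job is handed in at about 23 s: the vise jaw is open at its stop (32 mm), the tray sits flat and fully home on the dock tray, and the bystanders show no movement in the images. The fingertips ran about 33 mm above the reported TCP height, so my first grip on the handle closed on nothing and I regripped using the camera heights.

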